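Move a freshly painted glass roundel from drying rack to banding wheel

ROBOT

A 6-joint arm with a two-finger parallel gripper is mounted at the origin on the work surface. World frame = base frame: x ahead of the robot, y to its left, z up, the work surface at z = 0. Lengths are in m, angles in rad, forces in N, time in s.
With the tool pointing down it reaches from about 0.275 to 0.875 m from the base axis. Payload 12.5 kg.
Tool frame: the origin (TCP) lies at the very end of the fingers, on their centre line; the grasp point (between the pads) lies 19 mm behind it; z points along the fingers, y is the line along which they close (so a half turn about z gives the same grasp; the last joint's range is limited). The gripper opens to 85 mm and grips with 20 to 120 N. Pads are 22 mm wide; open, the fingers measure 114 mm over their backs; the gripper's body (76 mm by 85 mm) begins 54 mm behind the grasp point. The pads swing forward as they close: fully open they stand 13 mm farther back than shut.
Start: joints at [1.149, 0.351, 1.652, -0, 1.139, -0.085], TCP at [0.182, 0.519, 0.231] pointing down, gripper open.
Joint ranges: [-2.75, 2.75], [-0.79, 2.1], [0.01, 2.65], [-1.57, 4.71], [0.07, 3.14], [-2.87, 2.87]. Speed limits (rad/s): [2.22, 2.22, 2.79, 3.14, 3.14, 3.14].

INTERFACE

Orientations are given as a 3x3 rotation matrix whose columns are the frame's x, y, z axes.
In Python, from bench import manip gives the robot as it stands. Calls block until the motion is done:
- manip.move_ptp(position, orientation): joint-space move of the TCP to a pose.
- manip.move_l(position, attitude=None, max_speed=0.15): straight line of the TCP; attitude=None keeps the orientation; max_speed is the mean speed in m/s.
- manip.move_j(angles): joint-space move.
- manip.set_gripper(opening, effort=None): opening from 0.0 (shut) to 1.0 (fully open); effort is the grip in N (None keeps the last); returns when the fingers have stopped.
- manip.dwell(seconds).
- manip.inverse_kinematics(position, orientation): joint angles nearest the present ones, or None.
- manip.grab_frame(name): name is "scene" or "top" or "wrist"; returns (picture, depth): 480x640x3 uint8, red, green, blue; 480x640 float32, m along the optical axis (not along the pixel's ray), 0 where there is no reading.
- manip.get_calibration(name): a dict with "camera_matrix" (3x3 intrinsics, pixels), "k1" (the pictures are not rectified: a ray, as slopes to the right and down, at radius r is drawn at 1 + k1 r^2 times it, then the intrinsics apply), "R" (3x3) and "t" (3): a world point X has camera coordinates R X + t. Camera axes: x right, y down, z forward; pixel columns grow to the right and rows downward; lengths in m; the calibration is good to about 2 mm. A picture is of the moment at which its call begins: read the wrist's pose just before it. get_calibration takes no time and is no camera call; for the wrist camera it gives the pose at the moment of the call.
A pose or a line that the arm cannot do raises manip.Unreachable and nothing moves.
- manip.sign_off(): hands the job in; it is judged then, once.
Trained networks look in the newest picture that a camera, given by its name, has taken for a name from the list of things; names that differ only in an ending like _2 or _b are one class to them, and where a whole thing is asked for, a point or a joint stands for the part that bears it (a point fixed in the world has none). Each returns a list of dicts, best first, with "confidence" (0 to 1); they miss things now and then, are a little off and sometimes report something else, mostly with a low value. They report only what shows in the picture. A call takes as long as a camera call. They do not tell look-alikes from the thing itself.
- manip.look_for(camera, name): "at" ([x, y, z] in m, in world coordinates, good to about 4 mm: the middle of the surface that is visible of it).
Readings, each from a call of its own:
- manip.current_time(): time.
- manip.current_qpos(): joint angles.
- manip.current_joint_vel(): joint speeds.
- manip.current_joint_torque(): joint torques, N m.
- manip.current_ee_pos(): TCP position.
- manip.current_tcp_rot(): TCP orientation.
- manip.current_force(): force on the tool from outside, world axes, zero at the start.
- manip.current_ft_torque(): the same for the moment, N m.
- manip.current_grip_width(): opening from 0.0 (shut) to 1.0 (fully open).
- manip.current_grip_force(): force on a finger pad.
Only numpy, scipy, OpenCV 4.12 (cv2) and the standard library are available. Lean on these libraries where they do the work, as an engineer would, in place of code of your own. Each camera call takes 0.05 s, during which the arm holds its last target. There are 200 camera calls.

TASK

Stand the small brass riser disc in the middle of the banding wheel's turntable; then slide the forked spatula under the freshly painted glass roundel on the drying rack, lift it level, and lay it gently on top of the riser so that riser and roundel are both centred on the wheel. The paint is wet: the gripper must never touch the roundel, and the roundel must touch nothing but the rack, the spatula and the riser. Draw the spatula out, lay it flat back down on the bench clear of the wheel and rack, and leave the brush pot, ink jar and steel weight where they stand.

Things in the scene. Friction and masses are not known exactly. Their poses are not given: they have to be found in the camera images.
- roundel: Flat dull grey-brown glass disc with thin dark painted lines on top, 100 mm across, 6 mm thick, about 0.12 kg. Origin: centre of its underside, z up. It starts lying on the two battens of the rack, within about 2 mm of the rack's centre, underside 32 mm above the bench.
- rack: Fixed wooden drying rack. Origin: centre of its underside on the bench; x along the battens, z up. Base 104 x 104 x 8 mm; on it two full-length battens along x, from |y| = 38 to 50 mm, tops at z = 32 mm: a channel 76 mm wide, 24 mm high under the roundel, open at both ends. The -x end faces roughly to the robot (yaw within 0.5 rad). It may be left or right, the wheel on the other side.
- rack_top (a point): Centre of the rack at the height of the batten tops (32 mm above the bench); axes as rack. Four dowels, 8 mm across, stand on the battens at x = +-38, y = +-44 mm and rise 13 mm above them, about 4 mm clear of the roundel's rim, so the roundel must go straight up.
- wheel: Fixed metal banding wheel (a low turntable, does not turn here). Origin: centre of its underside on the bench, z up. Turntable disc 140 mm across, its flat top 30 mm above the bench.
- wheel_top (a point): Centre of the turntable's top face, 30 mm above the bench.
- riser: Small solid plain brass disc, 32 mm across, 22 mm high, 0.11 kg, upright. Origin: centre of its underside. Starts on the bench between rack and wheel, in front of the brush pot.
- lifter: Forked spatula lying flat on the bench, 0.16 kg. Origin: on its underside, straight below the place to grip the handle; x along the tool to the tips, y left, z up. Handle: wooden bar, x = -80 to 22 mm, 22 mm wide, z = 0 to 32 mm, upright sides. It starts nearer the robot than rack and wheel, tips pointing roughly away from the robot (yaw within 0.45 rad).
- lifter_seat (a point): Point of the spatula, 85 mm ahead of its origin (x) and 3 mm above its underside, where the roundel's centre should sit. Steel blade 3 mm thick, flush with the underside: plate 64 mm wide from x = 20 to 46 mm, then two tines to x = 133 mm, each from |y| = 22 to 32 mm. The slot between them, 44 mm wide and open at the tips, passes around the riser.
- brush_pot: Bystander: white ceramic cup 60 mm across, 85 mm high, with three brushes up to about 195 mm high leaning out to 27 mm from its axis. Origin: centre of its underside. Stands beyond the riser.
- ink_jar: Bystander: small jar, 52 mm across, 58 mm high. Origin: centre of its underside. Stands at the outer side of rack or wheel.
- weight: Bystander: dark steel bar 80 x 32 x 26 mm with a 10 mm stub on top (36 mm high in all). Origin: centre of its underside. Stands at the outer side of rack or wheel.
There are look-alikes about, which are no part of the job. Leave any green or pink look-alike of the lifter alone. Of the things shaped like the riser, the brass one is meant.

How it is judged:
On the way, in this order (a step that is already met when the one before it is completed fails the run):
1. the riser stands in the middle of the turntable, released, while the roundel still lies on the rack (horizontal distance between riser and wheel_top below 0.008 m and z of riser in the frame of wheel_top between -0.004 and 0.004 m and angle between riser's own z axis and vertical below 0.1 rad and contact force between the fingers and riser below 0.05 N and distance of roundel from where it was at the start of the episode below 0.012 m), for 0.2 s.
2. the roundel is carried level on the spatula, held by the gripper, at least 20 mm above the battens (z of roundel in the frame of rack above 0.052 m and contact force between lifter and roundel above 0.3 N and contact force between the fingers and lifter above 1 N and angle between roundel's own z axis and vertical below 0.25 rad), for 0.2 s.
3. the roundel lies centred on the riser, free of the spatula (horizontal distance between riser and wheel_top below 0.008 m and z of riser in the frame of wheel_top between -0.004 and 0.004 m and angle between each of riser, roundel's own z axis and vertical below 0.1 rad and horizontal distance between roundel and wheel_top below 0.01 m and z of roundel in the frame of wheel_top between 0.018 and 0.026 m and contact force between roundel and riser above 0.3 N and contact force between lifter and roundel below 0.05 N), for 0.2 s.
At the end, for the whole second after the job is handed in: The riser stands upright on the turntable within 8 mm of its centre, the roundel lies level on the riser within 10 mm of the wheel's centre, the spatula lies flat on the bench touching neither wheel, rack nor roundel, and all are at rest (all of step 3 and linear speed of each of roundel, riser, lifter below 0.01 m/s and height (world z) of lifter between -0.005 and 0.005 m and angle between lifter's own z axis and vertical below 0.06 rad and contact force between lifter and wheel below 0.05 N and contact force between lifter and rack below 0.05 N).
It fails at once if the robot touches the roundel (contact force between any of the fingers, the arm and roundel above 0.2 N).
It fails at once if the roundel touches the bench, the turntable or a bystander (contact force between roundel and table above 0.2 N or contact force between roundel and wheel above 0.2 N or contact force between roundel and brush_pot above 0.2 N or contact force between roundel and ink_jar above 0.2 N or contact force between roundel and weight above 0.2 N).
It fails at once if the roundel is tilted by more than about 20 degrees (angle between roundel's own z axis and vertical above 0.35 rad).
It fails at once if the roundel is dropped or slammed onto the riser (over 25 N) (contact force between roundel and riser above 25 N).
It fails at once if the brush pot, ink jar or steel weight is shifted by more than 20 mm or tipped over (distance of any of brush_pot, ink_jar, weight from where it was at the start of the episode above 0.02 m or angle between any of brush_pot, ink_jar, weight's own z axis and vertical above 0.4 rad).
It also fails if it takes over 67 s, if anything falls off the work surface, if the arm or the gripper's body presses on something with over 40 N, if the wrist force passes 120 N, or if a joint passes its speed limit or range.

## Working session

There is one attempt and no reset: what is moved stays moved. The work goes in short steps, each a Python script; the robot and the scene stay as the last script left them, time stands still between calls to the robot, and variables do not carry over. Pictures are saved under pics/ and viewed, at most 10 in all, crops included, and the job is handed in when it is done.

```bash
ls; mkdir -p pics
python3 - <<'E'
from bench import manip
import cv2,numpy as np
for c in("top","scene"):
    p,d=manip.grab_frame(c); cv2.imwrite(f"pics/{c}0.png",p[:,:,::-1]); np.savez(f"{c}0.npz",p=p,d=d)
    k=manip.get_calibration(c); print(c,k["camera_matrix"].tolist(),k["k1"],k["R"].round(3).tolist(),k["t"].round(3).tolist())
    for n in["roundel","rack","wheel","riser","lifter","brush_pot","ink_jar","weight"]:
        print(n,[(np.round(r["at"],3).tolist(),round(r["confidence"],2)) for r in manip.look_for(c,n)])
print(manip.current_time(),manip.current_tcp_rot().round(3).tolist())
E
```

```text
pics
top [[609.7160389498953, 0.0, 323.320989983714], [0.0, 609.7160389498953, 244.2137310119493], [0.0, 0.0, 1.0]] -0.1889475866676514 [[-0.015, -1.0, 0.005], [-0.997, 0.014, -0.071], [0.071, -0.006, -0.997]] [0.02, 0.488, 1.682]
roundel [([0.644, -0.232, 0.037], 0.66)]
rack [([0.606, -0.224, 0.022], 0.9)]
wheel [([0.644, 0.19, 0.032], 0.64)]
riser [([0.62, -0.066, 0.019], 0.63)]
lifter [([0.277, 0.322, 0.002], 0.93), ([0.524, 0.015, -0.001], 0.9), ([0.197, -0.259, 0.006], 0.79)]
brush_pot [([0.8, -0.01, 0.066], 0.86)]
ink_jar [([0.69, -0.383, 0.055], 0.71)]
weight [([0.665, 0.377, 0.027], 0.6)]
scene [[524.0341280674361, 0.0, 312.34733738610356], [0.0, 524.0341280674361, 230.95878322239753], [0.0, 0.0, 1.0]] -0.04708671074413936 [[0.507, 0.862, -0.007], [0.695, -0.414, -0.588], [-0.51, 0.293, -0.809]] [-0.252, -0.317, 1.397]
roundel [([0.645, -0.235, 0.039], 0.68)]
rack [([0.702, -0.389, 0.058], 0.7), ([0.69, -0.257, 0.01], 0.59)]
wheel [([0.644, 0.184, 0.033], 0.78)]
riser [([0.714, -0.093, 0.021], 0.8), ([0.674, 0.02, 0.022], 0.78), ([0.63, -0.066, 0.026], 0.51)]
lifter [([0.524, 0.015, 0.001], 0.77), ([0.197, -0.26, 0.002], 0.74), ([0.278, 0.302, 0.009], 0.59)]
brush_pot [([0.801, -0.012, 0.076], 0.76)]
ink_jar [([0.699, -0.389, 0.055], 0.62)]
weight [([0.67, 0.366, 0.025], 0.78), ([0.803, -0.012, 0.075], 0.49)]
0.9 [[-0.944, 0.33, 0.0], [0.33, 0.944, -0.0], [-0.0, -0.0, -1.0]]
```

View pics/top0.png

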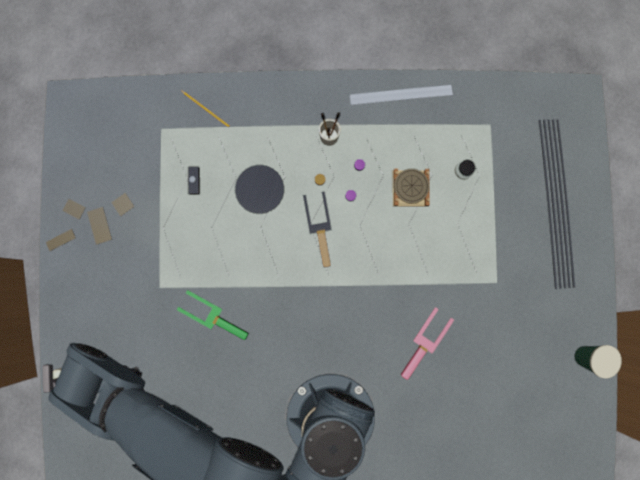

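View pics/scene0.png

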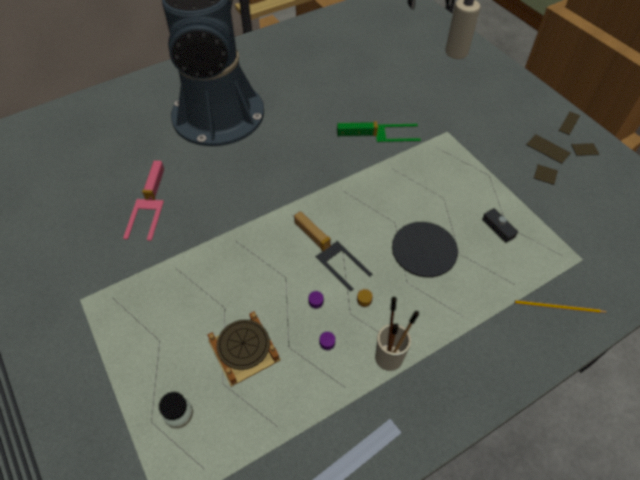

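The top picture shows the brass riser at about (320,180), with purple decoys at (360,165) and (350,196). The real wood and steel lifter is at (318,228), tips up; the green and pink ones are look-alikes. The wheel is at (260,189), the rack and roundel at (411,187), the pot at (329,130), the jar at (466,168) and the weight at (193,180). The scene view agrees with this.

Next I'll take wrist views to measure more precisely.

```bash
cat > h.py <<'E'
from bench import manip
import cv2,numpy as np
def Rz(yaw): # tool down; tool x at given yaw
    c,s=np.cos(yaw),np.sin(yaw); return np.array([[c,s,0],[s,-c,0],[0,0,-1.]])
def world(k,d):
    """HxWx3 world points for every pixel"""
    K=k["camera_matrix"];v,u=np.mgrid[:480,:640]
    n=cv2.undistortPoints(np.stack([u,v],-1).reshape(-1,1,2).astype(float),K,np.array([k["k1"],0,0,0,0])).reshape(480,640,2)
    c=np.dstack([n*d[...,None],d]); return (c-k["t"])@k["R"]
def shot(name,tag):
    k=manip.get_calibration(name);p,d=manip.grab_frame(name)
    cv2.imwrite(f"pics/{tag}.png",p[:,:,::-1]); W=world(k,d); np.savez(tag+".npz",p=p,d=d,W=W); return p,d,W
E
python3 - <<'E'
from h import *
k=manip.get_calibration("wrist");R=manip.current_tcp_rot();p=manip.current_ee_pos()
c=-k["R"].T@k["t"]; print("cam in tool",(R.T@(c-p)).round(3).tolist(),"axes",(R.T@k["R"].T).round(3).tolist(),k["camera_matrix"][0,0],k["k1"])
off=R.T@(c-p)
for i,xy in enumerate([(.64,.19),(.58,-.01),(.63,-.225)]):
    yaw=np.pi   # like the start
    T=Rz(yaw)
    pos=np.array([*xy,.30])-T@(off*[1,1,0])
    manip.move_ptp(pos,T); shot("wrist",f"w{i}"); print(manip.current_time(),manip.current_ee_pos().round(3))
pics=[cv2.imread(f"pics/w{i}.png") for i in range(3)]
m=np.hstack([cv2.resize(q,(400,300)) for q in pics[:2]]);n=np.hstack([cv2.resize(pics[2],(400,300)),np.zeros((300,400,3),np.uint8)])
cv2.imwrite("pics/wm.png",np.vstack([m,n]))
E
```

```text
cam in tool [0.074, 0.0, -0.143] axes [[-0.001, -0.955, -0.297], [1.0, -0.001, -0.001], [0.0, -0.297, 0.955]] 392.1359962972072 -0.029731476773767803
3.2 [0.714 0.191 0.3  ]
4.1 [ 0.655 -0.009  0.3  ]
5.0333 [ 0.705 -0.223  0.3  ]
```

View pics/wm.png

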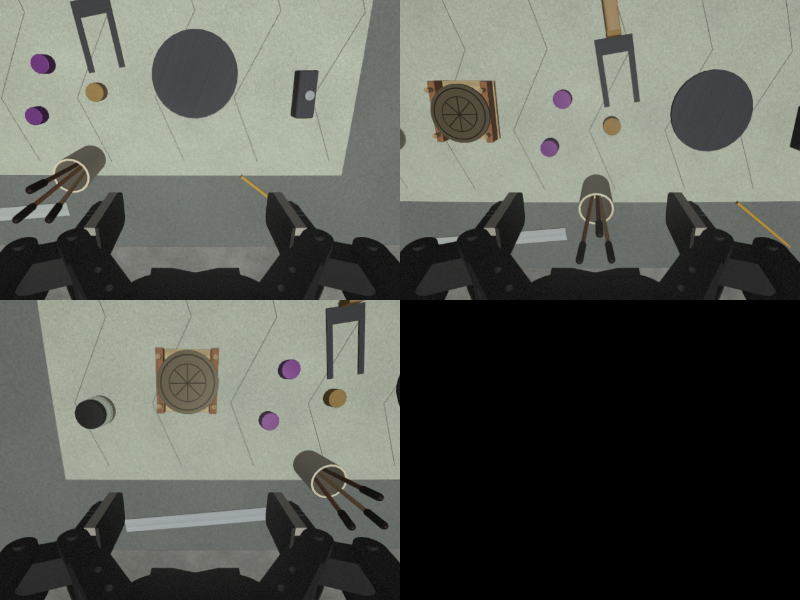

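The mosaic shows the wheel clearly in all three views that contain it. View 3 has the rack square in frame at about (187,380), with the roundel on it. The riser, lifter tines and decoys are also visible. Now I'll extract poses from these frames.

```bash
cat > loc.py <<'E'
from h import *
def sel(W,xy,r,z0,z1): 
    return (np.hypot(W[...,0]-xy[0],W[...,1]-xy[1])<r)&(W[...,2]>z0)&(W[...,2]<z1)
def circ(W,m):
    m=cv2.morphologyEx(m.astype(np.uint8),cv2.MORPH_OPEN,np.ones((3,3)))
    n,l,s,_=cv2.connectedComponentsWithStats(m); i=1+s[1:,4].argmax()
    P=W[l==i]; (x,y),r=cv2.minEnclosingCircle(P[:,:2].astype(np.float32)); return np.round([x,y,r,*P.mean(0),len(P)],4).tolist()
def rect(P):
    (c,s,a)=cv2.minAreaRect((P[:,:2]*1000).astype(np.float32)); return np.round(c,1).tolist(),np.round(s,1).tolist(),round(a,2)
E
python3 - <<'E'
from loc import *
for i in range(3):
    f=np.load(f"w{i}.npz");W=f["W"];p=f["p"].astype(int)
    print(i,"bench z",np.median(W[...,2][sel(W,(.55,-.1+.1*(i==0)),.3,-.02,.02)]).round(4))
    br=(p[...,0]-p[...,2]>35)
    for n,a,e in(("wheel",((.644,.187),.09,.024,.036),True),("riser",((.62,-.066+.07),.1,.015,.03),br),("roundel",((.644,-.23),.06,.034,.044),True)):
        m=sel(W,*a)&e
        if m.sum()>50: print(n,circ(W,m))
    m=sel(W,(.644,-.23),.09,.027,.055)
    if m.sum()>300: print("rack top rect",rect(W[m]), "base", rect(W[sel(W,(.644,-.23),.09,.005,.055)]))
    dark=(p.max(-1)<95)
    b=sel(W,(.58,.01),.1,-.004,.008)&dark&(np.hypot(W[...,0]-.62,W[...,1]-.004)<.2)
    h=sel(W,(.48,-.0),.16,.024,.045)
    if b.sum()>100: print("blade",b.sum(),rect(W[b]))
    if h.sum()>100: print("handle",h.sum(),rect(W[h]),W[h].mean(0).round(4))
f=np.load("top0.npz");W=world(manip.get_calibration("top"),f["d"]);p=f["p"].astype(int)
h=sel(W,(.5,.01),.16,.02,.045)&(p[...,0]-p[...,2]>30)&(W[...,0]<.56);P=W[h];print("top handle",rect(P),P.mean(0).round(4))
print("riser top",W[sel(W,(.63,.0),.08,.012,.03)&(p[...,0]-p[...,2]>60)].mean(0))
E
```

```text
0 bench z 0.0013
wheel [0.6436, 0.1897, 0.0701, 0.641, 0.1896, 0.0306, 15352.0]
riser [0.6699, 0.02, 0.0161, 0.6699, 0.0207, 0.0224, 696.0]
blade 3297 ([590.3, 14.7], [129.7, 146.3], 68.6)
1 bench z 0.0013
wheel [0.6435, 0.1895, 0.0704, 0.6411, 0.1881, 0.0305, 13487.0]
riser [0.6705, 0.0194, 0.0158, 0.67, 0.0196, 0.0225, 624.0]
roundel [0.6446, -0.2358, 0.0509, 0.6437, -0.2345, 0.0389, 7114.0]
rack top rect ([643.3, -236.5], [102.6, 103.6], 88.97) base ([643.4, -236.2], [103.3, 104.2], 89.0)
blade 2905 ([586.0, 23.6], [121.7, 141.2], 54.33)
handle 1406 ([554.4, -15.0], [49.3, 174.3], 60.8) [0.5018 0.0143 0.0322]
2 bench z 0.0013
wheel [0.6598, 0.1232, 0.0144, 0.6591, 0.1221, 0.0264, 93.0]
riser [0.6712, 0.0196, 0.016, 0.6704, 0.0191, 0.0226, 656.0]
roundel [0.6458, -0.236, 0.0503, 0.6442, -0.2362, 0.0391, 7936.0]
rack top rect ([644.1, -237.3], [99.9, 103.4], 89.22) base ([643.7, -237.3], [99.9, 104.6], 89.54)
blade 3496 ([597.2, 13.9], [124.8, 169.7], 51.88)
handle 154 ([569.9, -23.1], [21.6, 141.1], 49.87) [0.5384 0.0045 0.0297]
top handle ([476.3, 12.9], [100.8, 20.5], 8.95) [0.4772 0.0129 0.0322]
riser top [0.6718157  0.02060131 0.02334761]
```

Run:
```python
from loc import *
T=Rz(np.pi);r=np.array([.6700,.0196]);w=np.array([.6436,.1896])
manip.set_gripper(.65,40)
manip.move_ptp([*r,.09],T); manip.move_l([*r,.004],max_speed=.12)
manip.set_gripper(0,40); print("grip",manip.current_grip_width(),manip.current_grip_force(),manip.current_ee_pos().round(4))
manip.move_l([*r,.09],max_speed=.2); print(manip.current_grip_width())
manip.move_l([*w,.09],max_speed=.25); manip.move_l([*w,.0348],max_speed=.06)
print(manip.current_force().round(2)); manip.set_gripper(.62); manip.dwell(.1)
manip.move_l([*w,.09],max_speed=.2)
# on to above the lifter, looking at riser with 'wrist' on the way
yl=np.radians(8.95);o=np.array([.505,.0174])
c=Rz(np.pi)
manip.move_ptp([w[0]-.05+.07,w[1],.25],T); p,d,W=shot("wrist","w3")
p=p.astype(int);print("riser",circ(W,sel(W,w,.05,.045,.06)),"wheel",circ(W,sel(W,w,.09,.024,.036)))
T2=Rz(np.pi+yl); manip.move_ptp([*(o+[.06,.01]),.26],T2); p,d,W=shot("wrist","w4")
print(manip.current_time(),manip.current_qpos().round(2))
p=p.astype(int)
h=sel(W,(.476,.013),.075,.027,.04);print("handle",h.sum(),rect(W[h]),W[h].mean(0).round(4))
b=sel(W,(.58,.03),.09,-.004,.008)&(p.max(-1)<95);print("blade",b.sum(),rect(W[b]))
```

```text
grip 0.35520286658905337 39.37411308288574 [0.6706 0.0196 0.0051]
0.35708216830073525
[-3.28 -0.85  4.59]
riser [0.6436, 0.1894, 0.0159, 0.6432, 0.1891, 0.0525, 1005.0] wheel [0.6438, 0.1899, 0.0702, 0.6402, 0.1895, 0.0306, 16673.0]
12.8167 [-0.03  0.35  1.58  0.    1.21 -1.76]
handle 2818 ([474.0, 11.6], [101.4, 21.0], 9.3) [0.4725 0.0116 0.0322]
blade 2820 ([582.8, 1.7], [111.9, 118.4], 10.02)
```

View pics/w4.png

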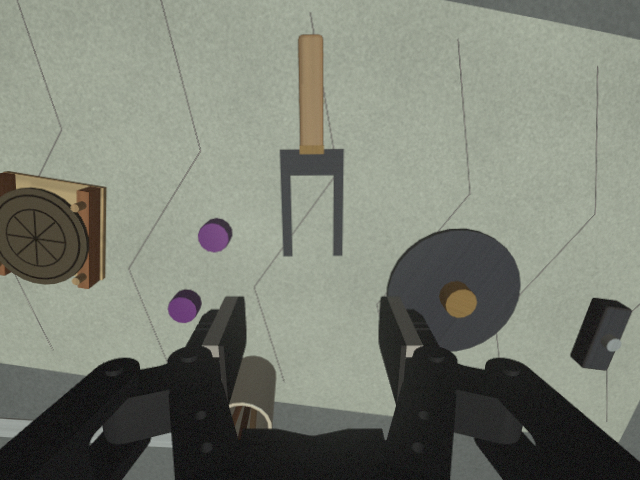

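The picture shows the brass riser centred on the wheel at (460,300). The lifter is untouched, with its handle at col 311, rows 35–155, and its tine tips at row 256. The roundel is still on the rack. I'll grasp the lifter with the camera on the tip side, so the wrist view can show the seat.

```bash
cat >> loc.py <<'E'
def lifter_y(W,p,o,yaw,z0=-.004,z1=.008):
    c,s=np.cos(yaw),np.sin(yaw);q=W[...,:2]-o; X=q@[c,s];Y=q@[-s,c]
    m=(p.max(-1)<95)&(W[...,2]>z0)&(W[...,2]<z1)&(abs(Y)<.05)&(X>.015)&(X<.16)
    m=cv2.morphologyEx(m.astype(np.uint8),cv2.MORPH_OPEN,np.ones((3,3)))>0
    print("blade x",np.percentile(X[m],[.5,99.5]).round(4),"y",np.percentile(Y[m],[.5,99.5]).round(4))
    for a in range(20,140,20):
        g=m&(X>a/1e3)&(X<a/1e3+.02)
        if g.sum()>20: print(a,g.sum(),"ymin/max",np.percentile(Y[g],[1,99]).round(4),"z",np.median(W[...,2][g&(Y>0)]).round(4),np.median(W[...,2][g&(Y<0)]).round(4))
E
python3 - <<'E'
from loc import *
f=np.load("w4.npz");yl=np.radians(9.3);o=np.array([.5026,.0163])
lifter_y(f["W"],f["p"].astype(int),o,yl)
T=Rz(yl);q=manip.inverse_kinematics([*o,.09],T);print(q)
manip.set_gripper(.6,110); manip.move_ptp([*o,.09],T); manip.move_l([*o,.005],max_speed=.12)
manip.set_gripper(0,110); print(manip.current_grip_width(),manip.current_grip_force(),manip.current_ee_pos().round(4))
manip.move_l([*o,.065],max_speed=.15)
manip.dwell(.1);p,d,W=shot("wrist","w5"); print(manip.current_force().round(2),manip.current_time(),manip.current_ee_pos().round(4))
lifter_y(W,p.astype(int),o,yl,.045,.075)
E
```

```text
blade x [0.0205 0.1312] y [-0.0308  0.0316]
20 1100 ymin/max [-0.0304  0.0311] z 0.0036 0.0037
40 593 ymin/max [-0.0308  0.0314] z 0.0037 0.0035
60 332 ymin/max [-0.0305  0.0318] z 0.0036 0.0037
80 300 ymin/max [-0.0306  0.031 ] z 0.0036 0.0036
100 296 ymin/max [-0.0307  0.0313] z 0.0034 0.0037
120 173 ymin/max [-0.03    0.0315] z 0.0035 0.0036
[-6.01825824e-02  4.68741181e-01  1.88812346e+00 -4.44089210e-16
  7.84728008e-01  1.34829812e+00]
0.23504939213056938 108.65185976028442 [0.503  0.0163 0.006 ]
[-0.71 -0.43 -1.9 ] 17.6083 [0.5019 0.0163 0.0639]
blade x [0.0201 0.1135] y [-0.032   0.0314]
20 8480 ymin/max [-0.0315  0.0307] z 0.0617 0.0617
40 4525 ymin/max [-0.0318  0.0311] z 0.0615 0.0615
60 3195 ymin/max [-0.032   0.0314] z 0.0614 0.0614
80 3590 ymin/max [-0.0319  0.0314] z 0.0613 0.0613
100 2763 ymin/max [-0.0319  0.0313] z 0.0612 0.0612
```

View pics/w5.png

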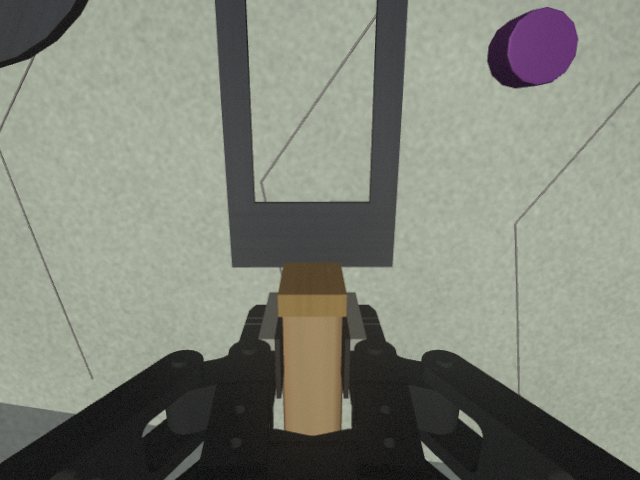

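The picture shows the lifter held level and straight: plate rows 200–267, tines at cols 217–250 and 372–408. Next I insert it and lift.

Run:
```python
from loc import *
yw=-.010;T=Rz(yw);dx=np.array([np.cos(yw),np.sin(yw)]);c=np.array([.6452,-.2368])
f0=None
def go(s,z,v): manip.move_l([*(c+dx*(s-.085)),z],T,max_speed=v)
go(-.12,.075,.25); go(-.12,.023,.12); manip.dwell(.1); F0=manip.current_force()
for s in(-.06,-.03,0): go(s,.023,.07); print(s,(manip.current_force()-F0).round(2),manip.current_ee_pos().round(4))
for z in(.034,.045): go(0,z,.025); print(z,(manip.current_force()-F0).round(2))
go(0,.10,.08); manip.dwell(.3); p,d,W=shot("wrist","w6"); print((manip.current_force()-F0).round(2),manip.current_time(),manip.current_ee_pos().round(4))
e=manip.current_ee_pos()[:2]; q=W[...,:2]-e; X=q@dx;Y=q@[-dx[1],dx[0]]
L=np.dstack([X,Y,W[...,2]])
m=(X>.02)&(X<.15)&(abs(Y)<.06)&(L[...,2]>.099-.0005)&(L[...,2]<.12); print("roundel in lifter frame",circ(L,m))
P=L[m];print("plane",np.linalg.lstsq(np.c_[P[:,:2],np.ones(len(P))],P[:,2],rcond=None)[0].round(4))
```

```text
-0.06 [-0.4   0.47 -0.57] [ 0.4998 -0.2353  0.0229]
-0.03 [ 0.35 -0.05 -0.71] [ 0.5299 -0.2355  0.0228]
0 [ 0.66 -0.08 -1.12] [ 0.5599 -0.2358  0.0228]
0.034 [-0.18  0.25 -0.38]
0.045 [-0.26  0.05 -1.31]
[-0.04  0.33 -2.56] 24.0083 [ 0.5601 -0.2359  0.0997]
roundel in lifter frame [0.086, 0.0007, 0.0502, 0.081, 0.0005, 0.1034, 57536.0]
plane [-0.0186  0.0003  0.1051]
```

View pics/w6.png

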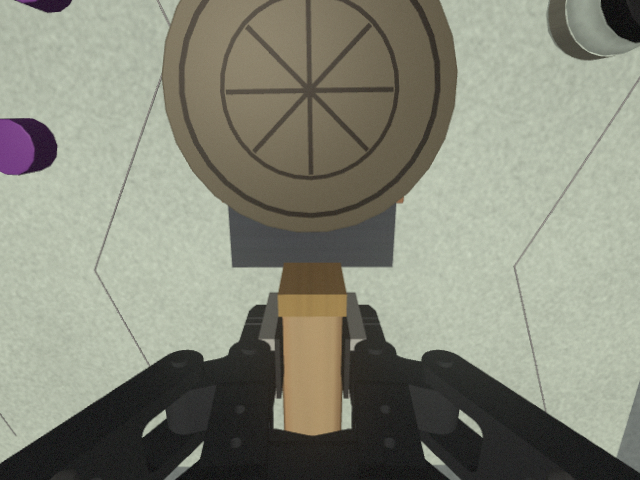

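The roundel sits centred on the seat (hub at (310,90)) and level, at 86 mm and 0.7 mm in the lifter frame. Next I carry it to the wheel and lower it.

Run:
```python
from loc import *
T=Rz(0);o=np.array([.6437-.086,.1896-.0007])
F0=manip.current_force()
manip.move_l([*o,.10],T,max_speed=.12); manip.dwell(.2); print(manip.current_ee_pos().round(4))
manip.move_l([*o,.066],max_speed=.05); manip.move_l([*o,.059],max_speed=.02)
print((manip.current_force()-F0).round(2))
for z in(.0555,.052,.047): manip.move_l([*o,z],max_speed=.01); print(z,manip.current_ee_pos().round(4),(manip.current_force()-F0).round(2))
manip.dwell(.2);p,d,W=shot("wrist","w7"); print(manip.current_time())
m=sel(W,(.6437,.1896),.06,.052,.068);print("roundel",circ(W,m))
P=W[m];print("plane",np.linalg.lstsq(np.c_[P[:,:2]-[.6437,.1896],np.ones(len(P))],P[:,2],rcond=None)[0].round(4))
```

```text
[0.5577 0.1888 0.1   ]
[ 0.86 -0.32  1.04]
0.0555 [0.5577 0.1889 0.0555] [-0.66  0.08 -0.06]
0.052 [0.5577 0.1889 0.052 ] [ 0.75 -0.6   2.22]
0.047 [0.5577 0.1889 0.047 ] [0.26 0.24 1.56]
31.1333
roundel [0.6438, 0.1894, 0.0503, 0.6378, 0.1894, 0.0591, 62741.0]
plane [0.0033 0.     0.0592]
```

View pics/w7.png

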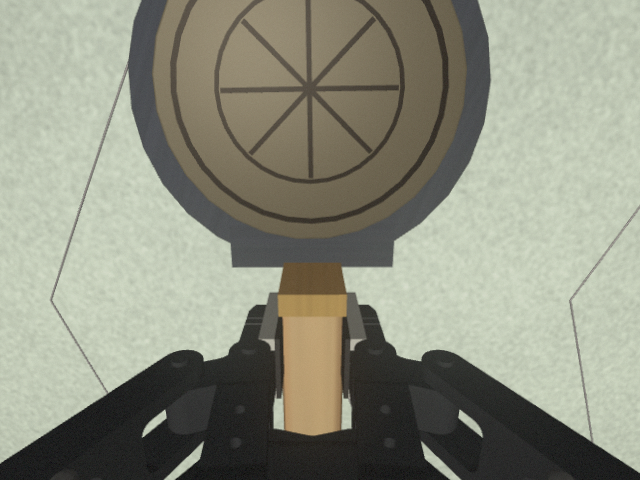

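The roundel rests level on the riser, centred to within 1 mm (hub at (310,88), concentric with the wheel). Now I withdraw the lifter and lay it down.

Run:
```python
from loc import *
y=.1889
manip.move_l([.50,y,.047],max_speed=.05); print(manip.current_force().round(2))
manip.move_l([.395,y,.047],max_speed=.08)
manip.move_l([.395,y,.012],max_speed=.06); manip.move_l([.395,y,.0062],max_speed=.015); print(manip.current_force().round(2),manip.current_ee_pos())
manip.set_gripper(.5); manip.dwell(.2); manip.move_l([.395,y,.12],max_speed=.15)
manip.move_ptp([.45,y,.28],Rz(0)); manip.dwell(.2);p,d,W=shot("wrist","w8");print(manip.current_time())
m=sel(W,(.6437,.1896),.06,.052,.068);print("roundel",circ(W,m))
P=W[m];print("plane",np.linalg.lstsq(np.c_[P[:,:2]-[.6437,.1896],np.ones(len(P))],P[:,2],rcond=None)[0].round(4))
lifter_y(W,p.astype(int),np.array([.395,y]),0,-.006,.012)
h=sel(W,(.366,y),.075,.024,.042);P=W[h];print("handle",rect(P),np.linalg.lstsq(np.c_[P[:,:2]-[.366,y],np.ones(len(P))],P[:,2],rcond=None)[0].round(4))
```

```text
[-0.03  0.49 -1.63]
[ 0.64  1.46 -0.95] [0.3950128  0.18889185 0.0061894 ]
37.5833
roundel [0.6179, 0.1892, 0.0426, 0.608, 0.1893, 0.0587, 2525.0]
plane [0.0326 0.0018 0.0598]
blade x [0.0212 0.132 ] y [-0.0314  0.0312]
20 973 ymin/max [-0.0312  0.0302] z 0.0039 0.0039
40 496 ymin/max [-0.031   0.0308] z 0.0039 0.0038
60 313 ymin/max [-0.0314  0.0311] z 0.0038 0.0039
80 331 ymin/max [-0.0313  0.0309] z 0.0037 0.0038
100 326 ymin/max [-0.0308  0.0313] z 0.0038 0.0038
120 223 ymin/max [-0.0312  0.0311] z 0.0037 0.0035
handle ([366.2, 188.2], [21.9, 101.9], 89.56) [-0.0022 -0.0084  0.0325]
```

View pics/w8.png

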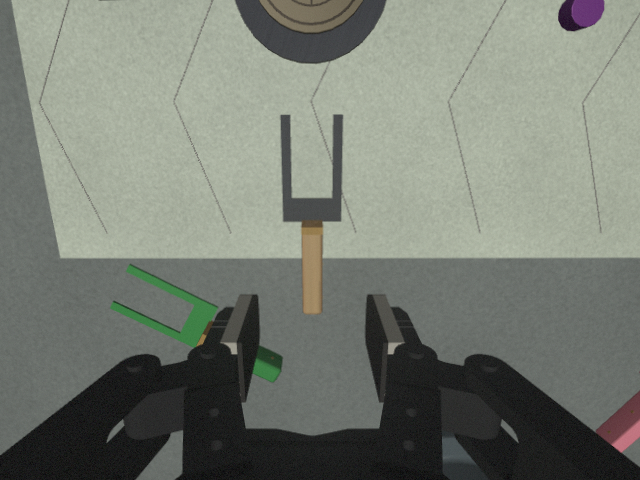

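The lifter lies flat and clear of the wheel (rows 115–313). The roundel is cut off at the top of this frame, so I'll look at it once more before handing in.

Run:
```python
from loc import *
manip.move_ptp([.57,.189,.28],Rz(0)); manip.dwell(.2);p,d,W=shot("wrist","w9")
m=sel(W,(.6437,.1896),.06,.052,.068);r=circ(W,m);print("roundel",r)
P=W[m];a=np.linalg.lstsq(np.c_[P[:,:2]-[.6437,.1896],np.ones(len(P))],P[:,2],rcond=None)[0];print(a.round(4))
if np.hypot(r[0]-.6437,r[1]-.1896)<.004 and abs(a[:2]).max()<.04: print(manip.sign_off())
print(manip.current_time())
```

```text
roundel [0.6433, 0.1897, 0.05, 0.6447, 0.1894, 0.0591, 9953.0]
[-0.0024 -0.0003  0.0591]
the job is handed in; nothing more can be done
None
the job is handed in; nothing more can be done
```

I handed the job in: the roundel lies level on the riser, within about 1 mm of the wheel's centre, the lifter lies flat on the bench clear of wheel and rack, and I saw no contact with the bystanders, though I didn't re-measure them; the sign-off returned no verdict.

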